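# Rock the angle gauge on the fire brick's ridge to the set slope and hold it

## Robot

A 6-joint arm with a two-finger parallel gripper is mounted at the origin on the work surface. World frame = base frame: x ahead of the robot, y to its left, z up, the work surface at z = 0. Lengths are in m, angles in degrees, forces in N, time in s.
With the tool pointing down it reaches from about 0.4 to 0.825 m from the base axis. Payload 7 kg.
Tool frame: the origin (TCP) lies at the centre of the arm's flange, where the gripper is bolted on; the fingertips stand 178 mm ahead of it and the grasp point (between the pads) lies 159 mm ahead of it (tip_reach is the distance from the TCP to the fingertips, in m); z points along the fingers, y is the line along which they close (so a half turn about z gives the same grasp; the last joint's range is limited). The gripper opens to 88 mm and grips with 3 to 60 N. Pads are 19 mm wide; open, the fingers measure 130 mm over their backs; the gripper's body (78 mm by 193 mm) begins 47 mm behind the grasp point.
Start: joints at [-47.149, 20.546, 0.682, 0, -70.136, -16.507], TCP at [0.3, -0.605, 0.405] pointing down, gripper open.
Joint ranges: [-176.03, 176.03], [-82.01, 121.73], [-58.28, 71.71], [-173.87, 95.51], [-174.79, -0.11], [-173.66, 173.66]. Speed limits (degrees/s): [136.94, 136.94, 172.46, 180, 180, 180].

## Interface

Orientations are given as [roll, pitch, yaw] about the fixed x, y, z axes, in that order (R = Rz(yaw) Ry(pitch) Rx(roll)).
In Python, from plant import * gives the robot as it stands.
- The arm moves only by the shell command python3 -m handwheel 'ROWS'. ROWS is JSON, a list of rows, each a list of 7 numbers: the opening, from -1 (shut) to 1 (fully open), then the shift along the tool's x, y, z as a fraction of full scale, then the turn, a rotation vector about the tool's x, y, z as a fraction of full scale. A call has 1 to 5 rows; each row shifts and turns the commanded pose from where the row before left it, along the tool's axes as they then stand; what a row does not reach is not made up. Full scale, the value 1, is 0.025 m for a shift and 6 degrees for a turn. A row lasts 1/8 s, in which the tool goes at most 62.5 mm and 10.7 degrees, less where a joint would pass 70% of its speed; a pose out of reach is approached as far as the arm can. A call with a number of a shift or a turn outside -1 to 1 is refused whole. A call with a gripper value outside its range is refused whole. The fingers move at their own pace and stop on an object; the grip force is fixed at half the most. Time passes only in rows, so rows that do not move let the fingers close. It gives the time, the measured TCP pose, the force, the opening and the grip force at its end, in the units of the state.
- get_obs(): the state, without advancing time (a new reading comes with each control period).
- snapshot(name): name is "scene" or "top" or "wrist"; returns a dict with "color" (480x640x3 uint8, red, green, blue), "fx", "fy", "cx", "cy" (pixels), "k1" (the pictures are not rectified: a ray, as slopes to the right and down, at radius r is drawn at 1 + k1 r^2 times it, then the intrinsics apply), "R" (3x3) and "t" (3): a world point X has camera coordinates R X + t; the wrist camera has in their place "tool_from_camera" (4x4, takes a point from camera to tool coordinates, whose origin is the TCP and whose axes are the flange's). Camera axes: x right, y down, z forward; pixel columns grow to the right and rows downward; lengths in m; the calibration is good to about 2 mm. A picture is of the moment at which its call begins: read the wrist's pose just before it. There is no depth.
- close_job(): hands the job in; it is judged then, once.
The state is a dict: "clock": time; "joint_pos": joint angles; "qvel": joint speeds; "tau": joint torques, N m; "tool_pos": TCP position; "orientation": TCP orientation; "force": force on the tool from outside, world axes, zero at the start; "moment": the same for the moment, N m; "opening": finger opening in m; "gripper_force": force on a finger pad.
Only numpy, scipy, OpenCV 4.12 (cv2) and the standard library are available. Lean on these libraries where they do the work, as an engineer would, in place of code of your own. Each camera call takes 0.05 s, during which the arm holds its last target. There are 200 camera calls.

## Task

Take the angle gauge by its head, carry it upright and stand it level and squarely across the rounded ridge of the fire brick, the middle of its foot on the crest. Then rock it gently on the ridge towards the side where the small fork sits on its dial, until the swinging pointer settles between the fork's two prongs. Finish while holding it still just there, its foot still resting on the ridge, so that a colleague can scribe the slope; leave the other things on the bench alone.

Things in the scene. Friction and masses are not known exactly. Their poses are not given: they have to be found in the camera images.
- gauge: angle gauge, loose, about 0.3 kg (20 % more or less), starts upright on the bench. Origin: centre of the foot's underside; z up, x out of the dial (towards about world +x at the start), y along the foot. Flat aluminium foot 40 (x) by 130 (y) by 12 mm; on it a round upright housing 100 mm across, 20 mm thick (x), centre 78 mm above the underside, white dial on its +x face; black head on top
- gauge_head (a point): grip point in the middle of the gauge's black head, 150 mm above the foot's underside; the head is 20 mm thick (gauge x) by 44 mm wide (y), from 121 to 173 mm above the underside, to be gripped across its 20 mm
- pointer (a joint): angle (rad) of the dark steel pointer about the dial's centre, axis gauge +x. It hangs freely as a pendulum (about 3 Hz, calm within about 1.5 s), so stays plumb: 0 when the gauge is level; positive = tip towards the gauge's +y end, when that end of the foot is lowered; equals the foot's slope. Readable while the gauge is held; it cannot be touched
- fork (a joint): angle of the small brass fork on the lower rim of the dial, same axis, zero and sign as the pointer; preset between 0.20 and 0.48 rad, always to the +y side of the dial, held by friction. It is the mark: the pointer is on it when the two angles agree.
- pointer_tip (a point): tip of the pointer, 46 mm from the dial's centre; the pointer is 3 mm wide
- fork_gap (a point): middle of the gap between the fork's prongs, 46 mm from the dial's centre; the prongs are 3 mm wide with a clear gap of 10 mm, so the pointer is between them up to 3.5 mm to either side of the middle
- brick: pale fire brick lying flat, fixed to the bench, 114 (x) by 230 (y) by 32 mm; origin at the centre of its underside, z up. Four terracotta lumps about 5 mm high sit on its top. It may be turned by up to 0.35 rad and may lie left or right of the gauge.
- ridge: rounded ridge fixed across the middle of the brick's top, along the brick's x over its whole 114 mm; 24 mm wide (34 mm at its lowest 14 mm), its top a half round of 12 mm radius with its crest 78 mm above the bench. Origin on its middle, 30 mm above the bench; axes as the brick's. The gauge's foot goes across it, gauge x along ridge x (either way round)
- crest (a point): middle of the ridge's crest line, 78 mm above the bench; axes as the brick's
- tub: bystander: lidded jar, 64 mm across, 50 mm high, origin under its centre
- weight: bystander: brass weight, 38 mm across, 40 mm high, origin under its centre
- brick_half: bystander: loose piece of fire brick, 90 by 75 by 50 mm, origin under its centre
- screwdriver: bystander: screwdriver lying on the bench along its x
- wrench: bystander: wrench lying on the bench along its x
- collar: bystander: steel ring 60 mm across, 20 mm high, origin under its centre
- cup: bystander: open steel cup, 72 mm across, 85 mm high, origin under its centre
Not all that is in view belongs to the job. Of the things shaped like the gauge, the aluminium one is meant.

How it is judged:
By the outcome, as a careful person would: the job done as asked, in the order asked, and still so for the second after the job is handed in, while the arm keeps its last pose, push and grip.
It also fails if it takes over 61 s, if anything falls off the work surface, if the arm or the gripper's body presses on something with over 40 N, if the wrist force passes 120 N, or if a joint passes its speed limit or range.

## Working session

There is one attempt and no reset: what is moved stays moved. The work goes in short steps, Python scripts to look and compute and a shell command to move; the robot and the scene stay as the last step left them, time stands still between calls to the robot, and variables do not carry over. Pictures are saved under pics/ and viewed, at most 10 in all, crops included, and the job is handed in when it is done.

```bash
mkdir -p pics
cat > h.py <<'E'
from plant import *
import numpy as np, cv2
from scipy.spatial.transform import Rotation as Ro
def save(n,f,crop=None,s=1):
    d=snapshot(n);im=d["color"][:,:,::-1]
    cv2.imwrite(f"pics/{f}_raw.png",im)
    import pickle;pickle.dump((d,get_obs()),open(f"pics/{f}.pkl","wb"))
    if crop:
        a,b,c,e=crop;im=im[b:e,a:c]
    im=cv2.resize(im,None,fx=s,fy=s,interpolation=cv2.INTER_CUBIC)
    cv2.imwrite(f"pics/{f}.png",im)
    return d
def load(f):
    import pickle;return pickle.load(open(f"pics/{f}.pkl","rb"))
def cam(d,o=None):
    if "R" in d: return np.array(d["R"]),np.array(d["t"])
    T=np.array(d["tool_from_camera"]);Rt=Ro.from_euler("xyz",o["orientation"],degrees=True).as_matrix()
    Rc=Rt@T[:3,:3];c=Rt@T[:3,3]+np.array(o["tool_pos"])
    return Rc.T,-Rc.T@c
def ray(d,u,v,o=None):
    R,t=cam(d,o)
    p=np.array([(u-d["cx"])/d["fx"],(v-d["cy"])/d["fy"]]);q=p.copy()
    for _ in range(20): q=p/(1+d["k1"]*(q@q))
    return -R.T@t,R.T@np.array([q[0],q[1],1])
def at_z(d,u,v,z,o=None):
    c,r=ray(d,u,v,o);return c+r*(z-c[2])/r[2]
def proj(d,X,o=None):
    R,t=cam(d,o);x=R@np.array(X)+t;q=x[:2]/x[2];q=q*(1+d["k1"]*(q@q))
    return q*[d["fx"],d["fy"]]+[d["cx"],d["cy"]]
def tri(rays):
    A=sum(np.eye(3)-np.outer(r,r)/(r@r) for c,r in rays);b=sum((np.eye(3)-np.outer(r,r)/(r@r))@c for c,r in rays)
    return np.linalg.solve(A,b)
E
python3 - <<'E'
from h import *
o=get_obs();print(o)
for n in("scene","top"):
    d=save(n,n+"0");R,t=cam(d);print(n,d["fx"],d["k1"],-R.T@t,R[2])
E
```

```text
{'clock': 0.0, 'joint_pos': array([-4.71488336e+01,  2.05917738e+01,  6.34823212e-01, -2.18065613e-02,
       -7.01351479e+01, -1.65074221e+01]), 'qvel': array([ 0.040292  , -0.08994647,  0.04984117, -0.05200568, -0.00823324,
       -0.08429332]), 'tau': array([-2.41793219e-03, -5.82719028e+01,  2.93055797e+01,  6.99740231e+00,
        6.90367728e-03, -1.02625756e-04]), 'tool_pos': array([ 0.29946269, -0.60472519,  0.40372128]), 'orientation': array([ 1.79905872e+02, -6.51696595e-03, -1.53663677e+02]), 'force': array([-0.07255913, -0.46280029, -0.45326433]), 'moment': array([ 0.00112747, -0.01171258,  0.01051277]), 'gripper_force': 0.0, 'opening': 0.08776833590724162}
scene 485.0325630107485 -0.08988274728894298 [1.14451439 0.67359554 0.71102003] [-0.55442773 -0.62892393 -0.54503631]
top 493.0388021520699 -0.033739186681919546 [0.38828027 0.01024387 1.16809541] [ 1.45943768e-01  7.67762116e-04 -9.89292589e-01]
```

View pics/scene0.png

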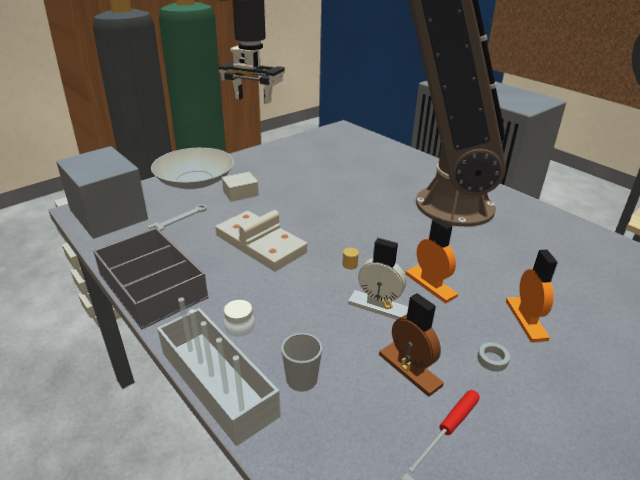

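View pics/top0.png

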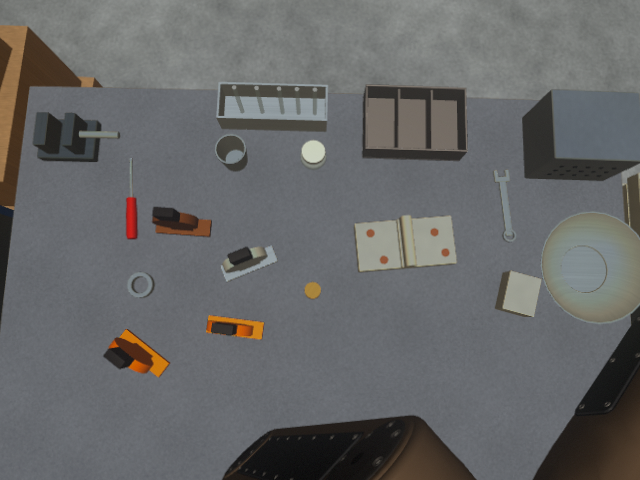

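The scene shows four gauge-shaped things in the scene image: silver with a white dial (380,275), orange at (435,260) and (536,295), and copper-brown (415,345). The aluminium one, at (380,275) and top (247,262), fits. The brick is at top (405,243). I'll check this in one enlarged composite.

Run:
```python
import cv2,numpy as np
s=cv2.imread("pics/scene0_raw.png");t=cv2.imread("pics/top0_raw.png")
r=lambda im,x,y,w,h,k:cv2.resize(im[y:y+h,x:x+w],(w*k,h*k),interpolation=cv2.INTER_CUBIC)
A=r(s,340,230,80,100,5)  #400x500
B=r(t,210,232,80,60,5)   #400x300
C=r(t,345,205,120,75,3)  #360x225
o=np.zeros((600,800,3),np.uint8);o[:500,:400]=A;o[:300,400:]=B;o[310:535,400:760]=C
cv2.imwrite("pics/c1.png",o)
```

```text
(no output)
```

View pics/c1.png

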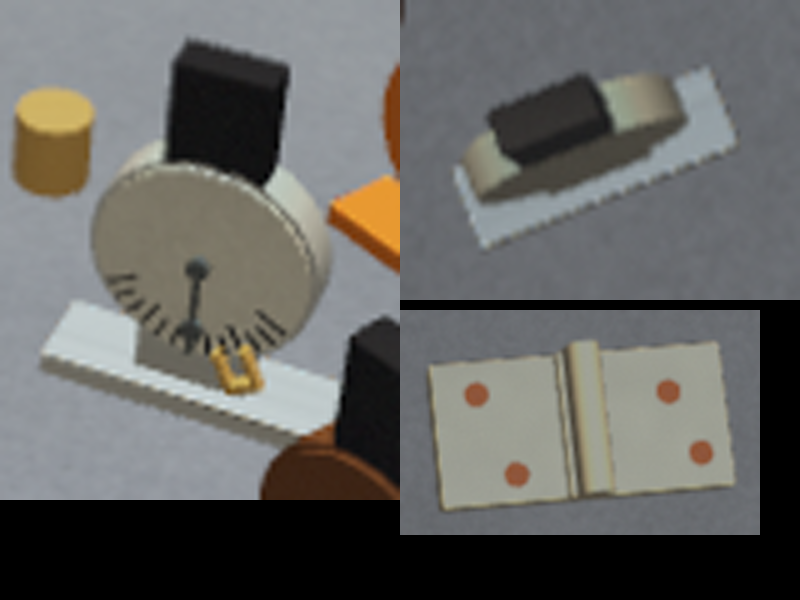

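The crop confirms the aluminium gauge: white dial, pointer plumb, and the brass fork on the +y side. I'll measure the foot and brick corners.

Run:
```python
from h import *
d,_=load("top0")
f=lambda L,z:np.array([at_z(d,u,v,z) for u,v in L])
G=f([(271.6,245.6),(277.6,261),(227.2,281.6),(221.6,265.6)],.012)
B=f([(354.7,223.3),(451,216),(456.7,263.3),(359.7,271.7)],.032)
C=f([(406.7,215.7),(411,265.7)],.078)
for n,P in(("G",G),("B",B)):
    print(n,P.mean(0),[np.linalg.norm(P[i]-P[i-1]).round(4) for i in range(4)])
    y=(P[0]+P[1]-P[2]-P[3])if n=="G" else (P[1]+P[2]-P[0]-P[3]); y=-y
    print(" y axis yaw rel +y deg",np.degrees(np.arctan2(-y[0],y[1])))
print(C,C.mean(0),np.linalg.norm(C[0]-C[1]))
g=G.mean(0)
y=G[2]+G[3]-G[0]-G[1];y/=np.linalg.norm(y);print(proj(d,[g[0],g[1],.173]),proj(d,[*(g[:2]+.022*y[:2]),.173]))
s,_=load("scene0")
print(proj(s,[g[0],g[1],.150]),proj(s,[*B.mean(0)[:2],.078]))
```

```text
G [0.50778107 0.16441415 0.012     ] [np.float64(0.1266), np.float64(0.0395), np.float64(0.1274), np.float64(0.0403)]
 y axis yaw rel +y deg 24.050332915381826
B [ 0.56386913 -0.1998535   0.032     ] [np.float64(0.1142), np.float64(0.2282), np.float64(0.1124), np.float64(0.2269)]
 y axis yaw rel +y deg 6.451814611734044
[[ 0.62009102 -0.1934457   0.078     ]
 [ 0.50693449 -0.20342496  0.078     ]] [ 0.56351276 -0.19843533  0.078     ] 0.11359571173490346
[239.42418081 254.94010635] [229.32654465 259.01025269]
[386.05656025 251.38977271] [260.46065489 218.4365137 ]
```

```bash
python3 -m handwheel '[[1,0,0,0,0,0,-1],[1,0,0,0,0,0,-1],[1,0,0,0,0,0,-1],[1,0,0,0,0,0,-1],[1,0,0,0,0,0,-1]]'; python3 -m handwheel '[[1,0,0,0,0,0,-1],[1,0,0,0,0,0,-1],[1,0,0,0,0,0,-1],[1,0,0,0,0,0,-1],[1,0,0,0,0,0,-1]]'; python3 -m handwheel '[[1,0,0,0,0,0,-1],[1,0,0,0,0,0,-1],[1,0,0,0,0,0,-1],[1,0,0,0,0,0,-1],[1,0,0,0,0,0,-0.6]]'
```

```text
clock: 0.72
tool_pos: [0.2995, -0.6048, 0.4041]
orientation: [179.9, 0.0, -123.5]
force: [0.0, -0.6, 0.3]
opening: 0.0877
gripper_force: 0.0
clock: 1.35
tool_pos: [0.2995, -0.6048, 0.4041]
orientation: [180.0, 0.0, -93.5]
force: [0.4, -0.0, 1.6]
opening: 0.0871
gripper_force: 0.0
clock: 1.98
tool_pos: [0.2995, -0.6048, 0.4041]
orientation: [180.0, 0.1, -65.9]
force: [0.9, 0.8, 0.4]
opening: 0.0875
gripper_force: 0.0
```

```bash
python3 -m handwheel '[[1,-0.99,-0.8,0,0,0,0],[1,-0.99,-0.8,0,0,0,0],[1,-0.99,-0.8,0,0,0,0],[1,-0.99,-0.8,0,0,0,0],[1,-0.99,-0.8,0,0,0,0]]' | head -3; python3 -m handwheel '[[1,-0.99,-0.8,0,0,0,0],[1,-0.99,-0.8,0,0,0,0],[1,-0.99,-0.8,0,0,0,0],[1,-0.99,-0.8,0,0,0,0],[1,-0.99,-0.8,0,0,0,0]]' | head -3; python3 -m handwheel '[[1,-0.99,-0.8,0,0,0,0],[1,-0.99,-0.8,0,0,0,0],[1,-0.99,-0.8,0,0,0,0],[1,-0.99,-0.8,0,0,0,0],[1,-0.99,-0.8,0,0,0,0]]' |head -3; python3 -m handwheel '[[1,-0.99,-0.8,0,0,0,0],[1,-0.99,-0.8,0,0,0,0],[1,-0.99,-0.8,0,0,0,0],[1,-0.99,-0.8,0,0,0,0],[1,0,0,0,0,0,0]]'
python3 - <<'E'
from h import *
o=get_obs();d=save("wrist","w1");print(o["tool_pos"],d["tool_from_camera"])
for P in ([.508,.164,.173],[.5636,-.199,.078]): print(proj(d,P,o))
E
```

```text
clock: 2.6
tool_pos: [0.3408, -0.4501, 0.4043]
orientation: [180.0, 0.0, -66.1]
clock: 3.22
tool_pos: [0.3819, -0.2965, 0.4044]
orientation: [180.0, 0.0, -66.1]
clock: 3.85
tool_pos: [0.423, -0.1428, 0.4045]
orientation: [180.0, 0.0, -66.1]
clock: 4.47
tool_pos: [0.4563, -0.0194, 0.4044]
orientation: [180.0, 0.0, -65.9]
force: [-0.1, -0.0, -0.1]
opening: 0.0875
gripper_force: 0.0
[ 0.45625182 -0.01941213  0.40438144] [[ 1.37583027e-03 -9.62056552e-01 -2.72846655e-01  7.37624006e-02]
 [ 9.99999050e-01  1.34523916e-03  2.99189331e-04  8.68176013e-04]
 [ 7.92069494e-05 -2.72846808e-01  9.62057490e-01  2.03242967e-02]
 [ 0.00000000e+00  0.00000000e+00  0.00000000e+00  1.00000000e+00]]
[164.59819071 434.02087461]
[289.30678159 -37.95394497]
```

View pics/w1.png

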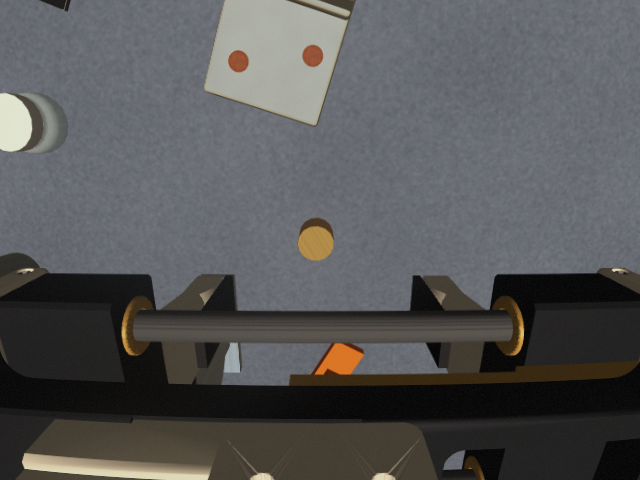

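```bash
python3 -m handwheel '[[1,-0.99,-0.82,0,0,0,0],[1,-0.98,-0.82,0,0,0,0],[1,-0.98,-0.81,0,0,0,0],[1,-0.98,-0.81,0,0,0,0],[1,-0.98,-0.81,0,0,0,0]]' | head -3; python3 -m handwheel '[[1,-0.98,-0.81,0,0,0,0],[1,0,0,0,0,0,0],[1,0,0,0,0,0,0]]'
python3 - <<'E'
from h import *
d,o=load("w1");a,b=at_z(d,206,90,.032,o),at_z(d,317,125,.032,o);print(a,b,np.linalg.norm(a-b),"yaw",np.degrees(np.arctan2((a-b)[1],(a-b)[0])))
m=(a+b)/2;u=(a-b)/np.linalg.norm(a-b);print("center",m-.115*np.array([-u[1],u[0],0]))
o=get_obs();d=save("wrist","w2")
s=save("scene","s2")
a=s["color"][180:340,320:450,::-1]
A=cv2.resize(a,None,fx=3,fy=3,interpolation=cv2.INTER_CUBIC)
B=cv2.resize(d["color"][:,:,::-1],(400,300))
z=np.zeros((480,800,3),np.uint8);z[:480,:390]=A;z[:300,400:]=B;cv2.imwrite("pics/c2.png",z)
R=Ro.from_euler("xyz",o["orientation"],degrees=True).as_matrix()
print(o["tool_pos"],o["tool_pos"]+R@[0,0,.178])
E
```

```text
clock: 5.15
tool_pos: [0.4992, 0.1327, 0.4046]
orientation: [180.0, -0.0, -66.1]
clock: 5.52
tool_pos: [0.5075, 0.1624, 0.4043]
orientation: [179.9, -0.0, -66.1]
force: [0.4, -0.5, 0.1]
opening: 0.0878
gripper_force: 0.0
[ 0.60475883 -0.08433745  0.032     ] [ 0.49487944 -0.09734175  0.032     ] 0.1106462500771491 yaw 6.749596300767693
center [ 0.56333513 -0.20504257  0.032     ]
[0.50751347 0.16241517 0.40432745] [0.50736264 0.16232167 0.22632754]
```

View pics/c2.png

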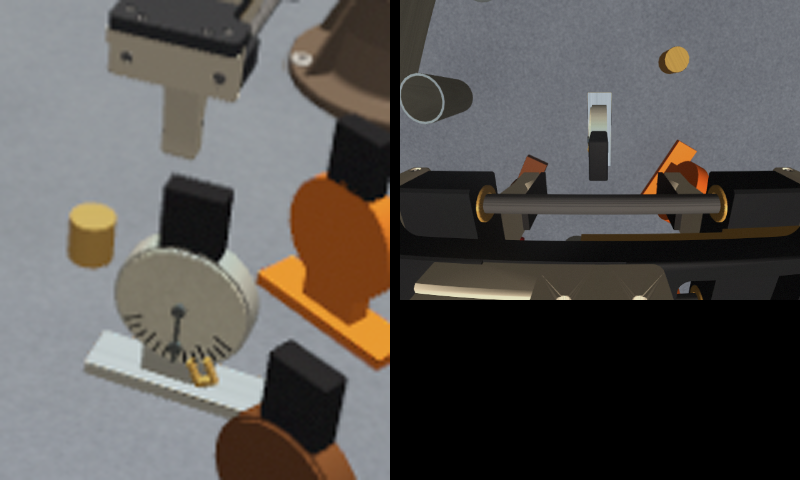

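Run:
```python
from h import *
d,o=load("w2");t,_=load("top0")
y=np.array([-np.sin(np.radians(24)),np.cos(np.radians(24)),0])
p=at_z(d,319,149,.012,o);print("centre from wrist",p+.065*y, np.array(o["tool_pos"]))
h=at_z(d,318,211,.173,o);print("head centre from -y top edge",h+.022*y)
R=Ro.from_euler("xyz",o["orientation"],degrees=True).as_matrix()
for n,u,v in(("copper",166,214),("orange1",225,328),("orange2",119,355)):
    print(n,(R.T@(at_z(t,u,v,.173)-np.array(o["tool_pos"]))).round(3))
```

```text
centre from wrist [0.50883156 0.16491812 0.012     ] [0.5074674  0.16226953 0.40450058]
head centre from -y top edge [0.51239786 0.15513277 0.173     ]
copper [-0.112 -0.138  0.231]
orange1 [-0.081  0.125  0.232]
orange2 [-0.295  0.096  0.232]
```

```bash
python3 -m handwheel '[[1,-0.06,-0.07,0.8,0,0,0],[1,0,0,0.8,0,0,0],[1,0,0,0.8,0,0,0],[1,0,0,0.8,0,0,0],[1,0,0,0.62,0,0,0]]'; python3 -m handwheel '[[-1,0,0,0,0,0,0],[-1,0,0,0,0,0,0],[-1,0,0,0,0,0,0],[-1,0,0,0,0,0,0],[-1,0,0,0,0,0,0]]';  python3 -m handwheel '[[-1,0,0,0,0,0,0],[-1,0,0,0,0,0,0],[-1,0,0,0,0,0,0]]'
```

```text
clock: 6.25
tool_pos: [0.5085, 0.1645, 0.3086]
orientation: [180.0, 0.0, -66.1]
force: [-0.1, 1.0, 0.6]
opening: 0.0877
gripper_force: 0.0
clock: 6.88
tool_pos: [0.5087, 0.1654, 0.3094]
orientation: [-180.0, 0.0, -66.0]
force: [-0.2, -1.0, -0.3]
opening: 0.0431
gripper_force: 0.0
clock: 7.25
tool_pos: [0.5087, 0.1653, 0.3091]
orientation: [-180.0, 0.0, -66.1]
force: [0.3, 0.2, -0.3]
opening: 0.02
gripper_force: 30.0
```

```bash
python3 -m handwheel '[[-1,0,0,-0.5,0,0,0],[-1,0,0,-1,0,0,0],[-1,0,0,-1,0,0,0],[-1,0,0,-1,0,0,0],[-1,0,0,-1,0,0,0]]';  python3 -m handwheel '[[-1,0.4,0.11,-0.7,0,0,0],[-1,0.8,0.22,0,0,0,0],[-1,0.95,0.26,0,0,0,0],[-1,0.95,0.26,0,0,0,0],[-1,0.95,0.26,0,0,0,0]]' | head -3;  python3 -m handwheel '[[-1,0.95,0.26,0,0,0,0],[-1,0.95,0.26,0,0,0,0],[-1,0.95,0.26,0,0,0,0],[-1,0.95,0.26,0,0,0,0],[-1,0.95,0.26,0,0,0,0]]' | head -3; python3 -m handwheel '[[-1,0,0,0,0,0,0.75],[-1,0,0,0,0,0,0.75],[-1,0,0,0,0,0,0.75],[-1,0,0,0,0,0,0.7],[-1,0,0,0,0,0,0]]'
python3 - <<'E'
from h import *
o=get_obs();d=save("wrist","w3");print(o["tool_pos"],o["orientation"],o["joint_pos"])
c=np.array([.5636,-.2,.078]);u=np.array([np.cos(.1117),np.sin(.1117),0])
print(proj(d,c,o),proj(d,c+.057*u,o),proj(d,c-.057*u,o))
E
```

```text
clock: 7.88
tool_pos: [0.5084, 0.1651, 0.4229]
orientation: [180.0, 0.0, -66.1]
force: [1.5, 0.2, -4.7]
opening: 0.0202
gripper_force: 30.0
clock: 8.5
tool_pos: [0.524, 0.0597, 0.4381]
orientation: [179.9, 0.0, -66.1]
clock: 9.12
tool_pos: [0.5423, -0.062, 0.438]
orientation: [179.9, 0.0, -66.1]
clock: 9.75
tool_pos: [0.5424, -0.061, 0.4382]
orientation: [179.9, 0.0, -83.8]
force: [0.8, -0.5, -3.4]
opening: 0.0199
gripper_force: 30.0
[ 0.54237561 -0.06102572  0.43819468] [ 1.79893425e+02  4.37494811e-03 -8.37676450e+01] [ 1.41465999e+01  7.19629623e+00 -1.26593102e+01 -2.01957061e-02
 -7.02493520e+01 -7.90739875e+00]
[314.27043475  62.72166111] [251.05756393  63.30663133] [377.57201759  62.92971678]
```

View pics/w3.png

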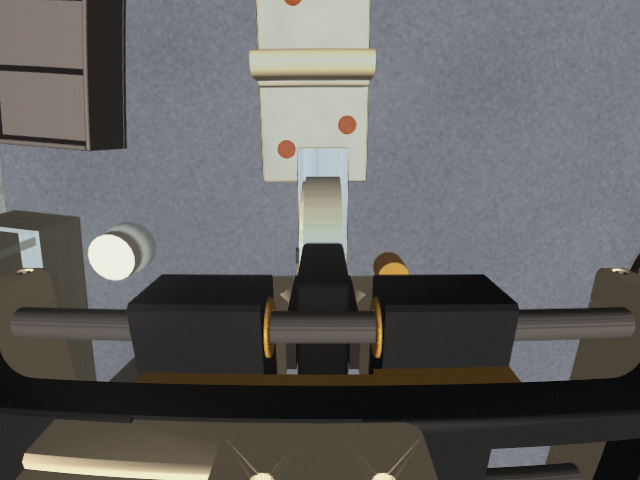

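Run:
```python
from h import *
d,o=load("w3");R=Ro.from_euler("xyz",o["orientation"],degrees=True).as_matrix();T=np.array(o["tool_pos"])
for u,v in((298.5,149),(347.5,149)): print("foot end, tool",(R.T@(at_z(d,u,v,.141,o)-T)).round(4))
for a in (-1,1):  # ridge silhouette rows
    c=np.array([.5636,-.2,.066]);w=np.array([-np.sin(.1117),np.cos(.1117),0])
    best=[proj(d,c+.012*(np.cos(t)*w+np.sin(t)*np.array([0,0,1])),o)[1] for t in np.linspace(0,np.pi,60)]
print("ridge rows",min(best),max(best))
print("to crest, tool units",R.T@(np.array([.5636,-.2,.078+.309])-T)/.025)
```

```text
foot end, tool [ 0.0661 -0.0177  0.2973]
foot end, tool [0.0661 0.0201 0.2974]
ridge rows 51.177000614022404 78.84788354684682
to crest, tool units [ 5.62392824 -0.231693    2.05279331]
```

```bash
python3 -m handwheel '[[-1,0.9,-0.05,0,0,0,0],[-1,0.95,-0.05,0,0,0,0],[-1,0.95,-0.05,0,0,0,0],[-1,0.95,-0.05,0,0,0,0],[-1,0.95,-0.05,0,0,0,0]]' | head -3;  python3 -m handwheel '[[-1,0.7,0,0,0,0,0],[-1,0.22,0,0,0,0,0],[-1,0,0,0.6,0,0,0],[-1,0,0,0.6,0,0,0],[-1,0,0,0.5,0,0,0]]'; python3 -m handwheel '[[-1,0,0,0.15,0,0,0],[-1,0,0,0,0,0,0]]'
python3 - <<'E'
from h import *
o=get_obs();print(o["tool_pos"],o["orientation"],o["force"],o["moment"])
R=Ro.from_euler("xyz",o["orientation"],degrees=True).as_matrix()
print(R.T@(np.array([.5636,-.2,.387])-np.array(o["tool_pos"]))/.025)
d=save("scene","s4",(180,140,340,260),5)
E
```

```text
clock: 10.42
tool_pos: [0.5617, -0.1774, 0.4387]
orientation: [180.0, 0.0, -83.7]
clock: 11.05
tool_pos: [0.5641, -0.1986, 0.395]
orientation: [179.9, 0.0, -83.7]
force: [0.8, -0.6, -2.2]
opening: 0.02
gripper_force: 30.0
clock: 11.3
tool_pos: [0.5645, -0.199, 0.3927]
orientation: [180.0, -0.0, -83.7]
force: [0.0, -0.1, -3.4]
opening: 0.0196
gripper_force: 30.0
[ 0.56450161 -0.19904111  0.39270942] [ 1.79973809e+02 -6.42651853e-03 -8.37310269e+01] [ 0.01405775 -0.12870618 -3.40579852] [-0.00683012  0.1043735   0.00293504]
[0.03416259 0.03993259 0.22839901]
```

View pics/s4.png

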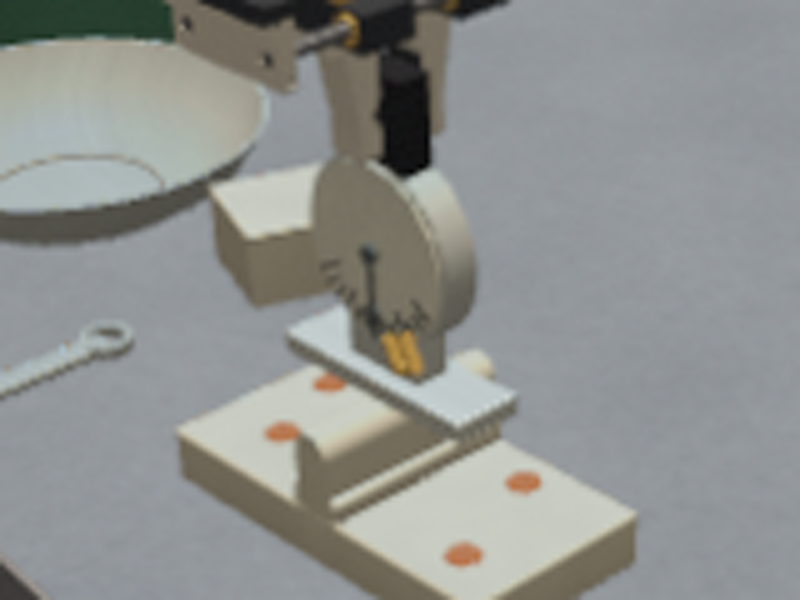

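Gauge upright above the crest, nicely square, pointer plumb. I'll lower it to contact by force.

```bash
python3 -m handwheel '[[-1,0.03,0.04,0.1,0,0,0],[-1,0,0,0.06,0,0,0],[-1,0,0,0,0,0,0]]'|sed -n '2p;4p'; python3 -m handwheel '[[-1,0,0,0.04,0,0,0],[-1,0,0,0,0,0,0]]'|sed -n '2p;4p'; python3 -m handwheel '[[-1,0,0,0.03,0,0,0],[-1,0,0,0,0,0,0]]'|sed -n '2p;4p'
```

```text
tool_pos: [0.5634, -0.2001, 0.3889]
force: [-0.2, -0.4, -3.6]
tool_pos: [0.5635, -0.2, 0.3879]
force: [0.1, -0.2, -3.3]
tool_pos: [0.5635, -0.2001, 0.3872]
force: [0.0, -0.1, -3.2]
```

```bash
python3 -m handwheel '[[-1,0,0,0.03,0,0,0],[-1,0,0,0,0,0,0]]'|sed -n '2p;4p'; python3 -m handwheel '[[-1,0,0,0.03,0,0,0],[-1,0,0,0,0,0,0]]'|sed -n '2p;4p';python3 -m handwheel '[[-1,0,0,0.02,0,0,0],[-1,0,0,0,0,0,0]]'|sed -n '2p;4p'
```

```text
tool_pos: [0.5635, -0.2001, 0.3871]
force: [-1.7, 0.9, 2.7]
tool_pos: [0.5634, -0.2001, 0.387]
force: [-2.4, 1.6, 8.2]
tool_pos: [0.5634, -0.2002, 0.387]
force: [-4.4, 2.3, 11.1]
```

```bash
python3 -m handwheel '[[-1,0,0,-0.03,0,0,0],[-1,0,0,0,0,0,0],[-1,0,0,0,0,0,0]]'|sed -n '2p;4p'
python3 - <<'E'
from h import *
def pt(org,yaw,a,r=.046,x=.012):
    return np.array(org)+Ro.from_euler("z",yaw,degrees=True).apply([x,r*np.sin(a),.078-r*np.cos(a)])
for f,org,yaw in(("scene0",(.5085,.1646,0),24),("s4",(.5645,-.199,.0836),6.3)):
    d,_=load(f)
    for a in(0,.2,.25,.3,.35,.4,.45):
        print(f,a,[proj(d,pt(org,yaw,a,r)).round(1).tolist() for r in(.04,.046,.052)])
d=save("scene","s5")
a=d["color"][175:230,235:290,::-1];b=load("scene0")[0]["color"][270:325,355:410,::-1]
cv2.imwrite("pics/c5.png",np.hstack([cv2.resize(x,(400,400),interpolation=cv2.INTER_CUBIC) for x in(a,b)]))
E
```

```text
tool_pos: [0.5635, -0.2001, 0.387]
force: [-3.1, 1.6, 7.7]
scene0 0 [[379.0, 297.4], [378.8, 299.6], [378.5, 301.7]]
scene0 0.2 [[382.6, 298.2], [382.9, 300.5], [383.1, 302.8]]
scene0 0.25 [[383.5, 298.3], [383.9, 300.6], [384.3, 302.9]]
scene0 0.3 [[384.4, 298.4], [384.9, 300.7], [385.4, 303.0]]
scene0 0.35 [[385.2, 298.4], [385.9, 300.7], [386.6, 303.0]]
scene0 0.4 [[386.1, 298.4], [386.9, 300.7], [387.7, 303.0]]
scene0 0.45 [[387.0, 298.4], [387.9, 300.7], [388.8, 303.0]]
s4 0 [[256.0, 205.2], [256.1, 207.4], [256.2, 209.5]]
s4 0.2 [[258.1, 206.1], [258.5, 208.3], [259.0, 210.6]]
s4 0.25 [[258.6, 206.2], [259.1, 208.5], [259.6, 210.8]]
s4 0.3 [[259.1, 206.3], [259.7, 208.6], [260.3, 210.9]]
s4 0.35 [[259.6, 206.3], [260.3, 208.6], [261.0, 210.9]]
s4 0.4 [[260.1, 206.3], [260.9, 208.6], [261.6, 211.0]]
s4 0.45 [[260.6, 206.3], [261.4, 208.6], [262.2, 210.9]]
```

View pics/c5.png

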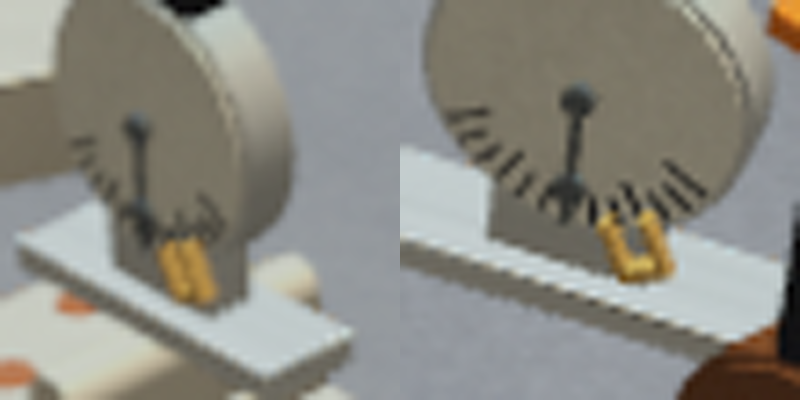

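```bash
cat > chk.py <<'E'
from h import *
o=get_obs();R=Ro.from_euler("xyz",o["orientation"],degrees=True).as_matrix();T=np.array(o["tool_pos"])
u=np.array([np.cos(.1106),np.sin(.1106),0]);y=np.array([-u[1],u[0],0])
n=-R[:,2];th=np.arctan2(n@y,n[2]);C=np.array([.5635,-.2001,.066]);t=np.cos(th)*y-np.sin(th)*np.array([0,0,1])
I=C+.012*n-.012*th*t+.3091*n
print("th",th,"lateral tilt",n@u,"err mm: along t,n,u",[((T-I)@v*1000).round(2) for v in(t,n,u)],"F",o["force"].round(1),"Fn",(o["force"]@n).round(1),"t",o["clock"])
E
python3 chk.py
python3 -m handwheel '[[-1,-0.12,0,0,0,0.09,0],[-1,-0.233,0,0,0,0.18,0],[-1,-0.233,0,0,0,0.18,0],[-1,-0.233,0,0,0,0.18,0],[-1,-0.233,0,0,0,0.18,0]]' >/dev/null; python3 chk.py
```

```text
th 0.0005963027570531767 lateral tilt -0.000820315201312333 err mm: along t,n,u [np.float64(-0.23), np.float64(-0.1), np.float64(0.22)] F [-2.5  2.4  7.4] Fn 7.4 t 13.4
th 0.0859050758955621 lateral tilt -0.0006125002524222027 err mm: along t,n,u [np.float64(-0.09), np.float64(-0.25), np.float64(0.25)] F [-2.5  1.7  5.1] Fn 5.3 t 14.025
```

```bash
python3 -m handwheel '[[-1,-0.233,0,0,0,0.18,0],[-1,-0.233,0,0,0,0.18,0],[-1,-0.233,0,0,0,0.18,0],[-1,-0.233,0,0,0,0.18,0],[-1,-0.233,0,0,0,0.18,0]]' >/dev/null; python3 chk.py
python3 -m handwheel '[[-1,-0.233,0,0,0,0.18,0],[-1,-0.233,0,0,0,0.18,0],[-1,-0.233,0,0,0,0.18,0],[-1,-0.233,0,0,0,0.18,0],[-1,-0.12,0,0,0,0.09,0]]' >/dev/null; python3 chk.py
```

```text
th 0.1803217937659417 lateral tilt -0.0002134471753177552 err mm: along t,n,u [np.float64(0.08), np.float64(-0.47), np.float64(0.23)] F [-3.2  1.2  4.7] Fn 4.9 t 14.65
th 0.2652874273229212 lateral tilt 0.00012703944465200168 err mm: along t,n,u [np.float64(0.33), np.float64(-0.63), np.float64(0.18)] F [-1.7 -0.2  4.9] Fn 4.8 t 15.275
```

```bash
python3 -m handwheel '[[-1,-0.233,0,0,0,0.18,0],[-1,-0.233,0,0,0,0.18,0],[-1,-0.233,0,0,0,0.18,0],[-1,-0.233,0,0,0,0.18,0],[-1,-0.233,0,0,0,0.18,0]]' >/dev/null; python3 chk.py
python3 -m handwheel '[[-1,-0.13,0,0,0,0.1,0],[-1,0,0,0,0,0,0],[-1,0,0,0,0,0,0],[-1,0,0,0,0,0,0],[-1,0,0,0,0,0,0]]' >/dev/null;python3 -m handwheel '[[-1,0,0,0,0,0,0],[-1,0,0,0,0,0,0],[-1,0,0,0,0,0,0],[-1,0,0,0,0,0,0],[-1,0,0,0,0,0,0]]' >/dev/null;python3 -m handwheel '[[-1,0,0,0,0,0,0],[-1,0,0,0,0,0,0],[-1,0,0,0,0,0,0],[-1,0,0,0,0,0,0],[-1,0,0,0,0,0,0]]' >/dev/null; python3 chk.py
python3 - <<'E'
from h import *
d=save("scene","s6")
a=d["color"][165:235,235:305,::-1];b=d["color"][180:220,240:280,::-1]
cv2.imwrite("pics/c6.png",np.hstack([cv2.resize(x,(400,400),interpolation=cv2.INTER_CUBIC) for x in(a,b)]))
E
```

```text
th 0.3595220981321683 lateral tilt 0.0003777236183039597 err mm: along t,n,u [np.float64(0.46), np.float64(-0.81), np.float64(0.14)] F [-1.4 -0.8  4.3] Fn 3.9 t 15.9
th 0.3686126987495729 lateral tilt 0.0004884179624053413 err mm: along t,n,u [np.float64(0.51), np.float64(-0.82), np.float64(0.05)] F [ 0.5 -1.8  4.9] Fn 3.9 t 17.775
```

View pics/c6.png

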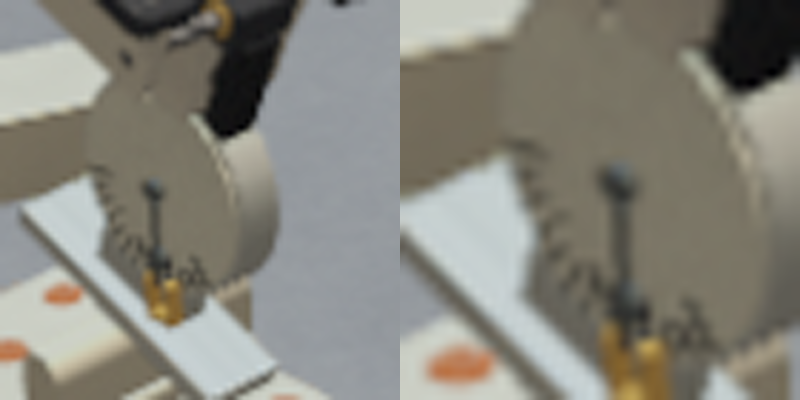

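Run:
```python
from h import *
from scipy.optimize import least_squares
u=.1106
def pose(f):
    if f=="scene0": return np.array([.5085,.1646,0]),Ro.from_euler("z",24,degrees=True)
    th=0 if f=="s5" else .3686
    Q=Ro.from_euler("z",u)*Ro.from_euler("x",-th)
    return np.array([.5635,-.2001,.066])+Q.apply([0,-.012*th,.012]),Q
D={"scene0":((379.3,283.75),[(386.35,300.3),(388.7,307.1)]),"s5":((253.8,192.5),[(260.2,208.4),(262.0,216.0)]),"s6":((261.7,198.5),[(263.2,214.2),(264,220.7)])}
xp=.012
def res(p,use):
    a,xf=p[:2];e=[]
    for f in use:
        d,_=load(f);o,Q=pose(f);h,F=D[f]
        s=np.array(h)-proj(d,o+Q.apply([xp,0,.078]))
        P=lambda r:proj(d,o+Q.apply([xf,r*np.sin(a),.078-r*np.cos(a)]))+s
        A,B=P(.04),P(.065);n=np.array([B[1]-A[1],A[0]-B[0]]);n/=np.linalg.norm(n)
        e+=[n@(np.array(q)-A) for q in F]
    return e
for use in(["scene0","s5","s6"],["scene0"],["s5","s6"]):
    r=least_squares(res,[.37,.012],args=(use,),x_scale=[.1,.001]);print(use,r.x,np.round(r.fun,2))
for x in(.010,.012,.014): print(x,[least_squares(lambda p:res([p[0],x],[f]),[.37]).x[0].round(3) for f in D])
```

```text
['scene0', 's5', 's6'] [0.44703899 0.0113859 ] [ 0.31 -0.01  0.56 -0.26 -0.34 -0.22]
['scene0'] [0.40330904 0.0066856 ] [0. 0.]
['s5', 's6'] [0.35082065 0.00769951] [ 0.27 -0.11 -0.38  0.2 ]
0.01 [np.float64(0.438), np.float64(0.416), np.float64(0.397)]
0.012 [np.float64(0.46), np.float64(0.47), np.float64(0.442)]
0.014 [np.float64(0.483), np.float64(0.526), np.float64(0.49)]
```

Run:
```python
from h import *
for f,(r0,r1,c0,c1) in (("s6",(196,223,256,272)),("scene0",(281,312,372,396))):
    im=load(f)[0]["color"].astype(int)
    print(f,"gray; cols",c0)
    for r in range(r0,r1):
        p=im[r,c0:c1];print(r," ".join("%3d"%x for x in p.sum(1)//3)," | "," ".join("%3d"%x for x in p[:,0]-p[:,2]))
```

```text
s6 gray; cols 256
196 112 113 113 107  98 105 110 113 114 115 113 114 113 113 112 110  |   21  21  21  19  17   2   2  16  21  21  21  22  21  21  21  21
197 112 112 112  96  72  78  96 104 111 114 113 113 114 113 113 112  |   20  20  21  18  11  -6  -2  13  20  21  21  22  21  21  21  21
198 112 111 112  99  66  54  72  87 106 114 114 113 114 113 113 112  |   21  21  21  18   7   2   3  10  19  21  20  21  21  21  22  21
199 113 113 113 108  86  58  51  84 107 114 114 113 113 114 113 114  |   21  22  20  20  13   4   2  12  20  21  22  21  21  21  21  20
200 113 113 112 112 106  77  77 102 112 113 113 113 115 114 114 114  |   21  21  22  20  19   8   5  17  21  22  22  21  21  21  21  21
201  97 109 113 112 112  79  79 107 113 114 113 112 115 114 114 114  |   18  21  21  21  21  11   8  19  21  21  21  22  21  21  22  20
202 105 110 112 112 112  82  76 107 113 113 114 114 114 114 114 114  |   20  21  21  21  21  13  11  19  20  21  21  21  21  21  21  22
203 114 112 111 112 113  84  78 105 115 114 114 114 115 114 114 114  |   21  21  21  20  20  13  12  20  21  21  21  21  20  21  2
[... 8111 characters left out ...]
  |    7  15   3 -12 -10 -10 -10 -11 -11 -11 -11  -6  -6  74  73  70  55  45  40  20   9 -10 -10 -11
309 102 105 111 102 144 196 209 203 200 200 201 202 204 203 182 180 162 200 200 198 197 196 196 197  |   12  13  11   8  18   4  -8 -17 -11 -11 -11 -11 -11 -10  -7  -7  -3 -10 -10 -10 -10 -10 -10 -10
310 101 101 101 101 104 107  93 137 175 209 202 200 200 201 202 203 203 202 201 200 200 200 199 198  |   13  12  14  13  13  13   9  21   5  -7 -16 -11 -11 -11 -10 -11 -11 -10 -11 -11 -10 -11 -11 -10
311 102 102 102 101 101 102 102 104 103  86 131 174 206 201 199 200 201 202 203 203 202 200 200 200  |   13  13  12  13  13  12  12  14  13  12  22   7  -5 -15 -10 -11 -11 -11 -10 -10 -11 -10 -10 -10
```

Pixel rows show the pointer (col 262.1) about 0.6 px (2 mm) left of the fork's middle (262.75). The initial view also puts the fork at about 0.42 rad, so I'll rock 0.05 rad further.

```bash
python3 -m handwheel '[[-1,-0.155,0,0,0,0.12,0],[-1,-0.155,0,0,0,0.12,0],[-1,-0.155,0,0,0,0.12,0],[-1,-0.155,0,0,0,0.12,0],[-1,0,0,0,0,0,0]]' >/dev/null; for i in 1 2 3; do python3 -m handwheel '[[-1,0,0,0,0,0,0],[-1,0,0,0,0,0,0],[-1,0,0,0,0,0,0],[-1,0,0,0,0,0,0],[-1,0,0,0,0,0,0]]' >/dev/null; done; python3 chk.py
python3 - <<'E'
from h import *
d=save("scene","s7")
a=d["color"][165:235,235:305,::-1];b=d["color"][190:225,248:283,::-1]
cv2.imwrite("pics/c7.png",np.hstack([cv2.resize(x,(400,400),interpolation=cv2.INTER_CUBIC) for x in(a,b)]))
im=d["color"].astype(int)
for r in range(198,224):
    p=im[r,258:272];print(r," ".join("%3d"%x for x in p.sum(1)//3)," | "," ".join("%3d"%x for x in p[:,0]-p[:,2]))
E
```

```text
th 0.41888476837819155 lateral tilt 0.0005836813002544493 err mm: along t,n,u [np.float64(0.53), np.float64(-0.95), np.float64(0.04)] F [0.  2.  5.1] Fn 5.4 t 20.325
198 111 111 106  79  72  95 104 111 113 112 113 114 112 113  |   20  20  19  12  -2  -2  11  19  21  21  22  22  20  21
199 112 111 102  69  53  70  80 105 114 113 113 114 113 113  |   21  20  17  10   0   2   9  20  22  21  20  21  20  21
200 113 113 109  85  57  51  70 104 114 113 114 113 113 113  |   21  21  20  14   5   1   9  18  22  20  21  20  20  21
201 113 113 112 106  76  77  98 110 114 114 113 114 114 113  |   21  22  20  19   8   4  16  21  21  21  21  21  21  21
202 112 113 112 112  83  82 107 114 113 114 113 114 115 114  |   21  21  21  20  13   9  19  21  21  22  21  21  21  21
203 111 112 112 112  84  78 106 113 114 114 112 115 114 115  |   21  21  21  21  14  11  19  22  21  21  22  22  22  20
204 111 111 111 112  84  78 106 114 114 113 114 114 114 114  |   21  21  20  21  13  12  19  21  21  21  21  22  21  21
205 111 111 111 112  84  70 104 114 114 114 114 115 114 114  |   20  21  21  20  14   8  19  2
[... 1485 characters left out ...]
  86  91  86  85  88  91  91  92 111 175  |  -10 -10   8  58  77  53  62  76  76  28  11  11   7  -7
219 204 205 171 110 110 141 109  86  86  89  90  89 135 192  |  -11 -11   5  46  89  95  83  74  79  28  11  10   1  -8
220 197 204 185 127 117 154 117  84  88  90  89 129 179 199  |  -12 -12  -1  30  90 103  89  76  77  37  14   0  -8  -9
221 167 196 198 176 138 121  93  85  87 130 175 189 197 200  |    4  -8  -8   2  37  80  79  76  76  21  -5  -9 -10 -10
222 120 172 197 199 192 172 118  86 126 179 199 202 202 200  |   16   4  -8  -9  -6   4  30  73  38  -1  -9 -10  -9 -10
223 101 125 175 198 204 201 190 185 189 197 200 202 202 201  |   12  12   2  -8 -11  -8  -7  -5  -5  -9 -10 -10 -10 -10
```

View pics/c7.png

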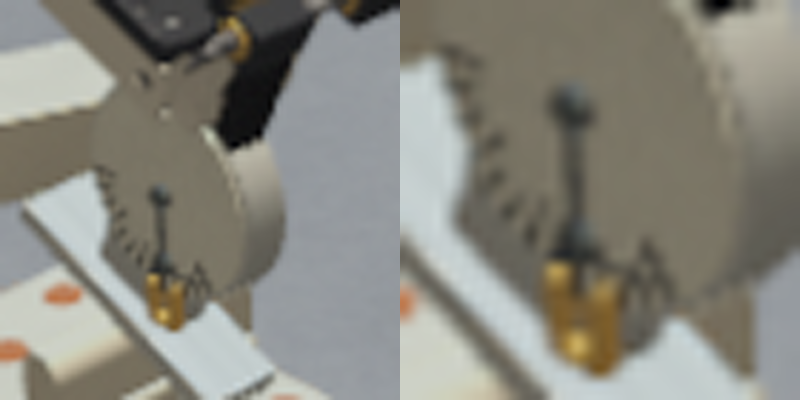

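The pointer lies between the prongs, about 0.3 px (1 mm) short of the middle. One small touch more, let it settle, check the force and hand in.

```bash
python3 -m handwheel '[[-1,-0.075,0,0,0,0.055,0],[-1,-0.075,0,0,0,0.055,0],[-1,0,0,0,0,0,0],[-1,0,0,0,0,0,0],[-1,0,0,0,0,0,0]]' >/dev/null; for i in 1 2 3; do python3 -m handwheel '[[-1,0,0,0,0,0,0],[-1,0,0,0,0,0,0],[-1,0,0,0,0,0,0],[-1,0,0,0,0,0,0],[-1,0,0,0,0,0,0]]' >/dev/null; done; python3 chk.py
python3 - <<'E'
from h import *
im=save("scene","s8")["color"].astype(int)
for r in range(212,218):
    p=im[r,258:272];print(r," ".join("%3d"%x for x in p.sum(1)//3)," | "," ".join("%3d"%x for x in p[:,0]-p[:,2]))
E
```

```text
th 0.43082147253669173 lateral tilt 0.0006955679248103193 err mm: along t,n,u [np.float64(0.61), np.float64(-0.98), np.float64(-0.0)] F [0.3 0.7 5.3] Fn 5.1 t 22.875
212  96  91 103  73  49  47  52  74 106 113 114  80  83 108  |   11  10  17  13   3   2   1   9  20  21  21  14  15  20
213  97  97 108  96  87  64  66  61  80  88  91 100  81 105  |   12  12  27  48  58  28   8   9  14  16  16  19  15  19
214  97  97  97  92  90  66  84  63 101  86  70  85  76  85  |   11  12  37  65  74  36  13  11  36  23  11  15  12  15
215 116  97  90  86  85  64 108 138 133  83  92  73  93  80  |    6  12  34  65  75  34  47  87  85  48  17  12  17  15
216 165 116  92  86  86  77 104 119 108  76 104  82 103  86  |   -4   6  31  64  75  48  69  88  86  42  19  14  20  16
217 198 164 111  85  86  87  90  86  86  89 102  98 103  96  |   -8  -4  20  64  75  52  68  76  76  28  15  14  15  14
```

```bash
python3 -c "
from plant import *
print(close_job())"
```

```text
the job is handed in; nothing more can be done
None
```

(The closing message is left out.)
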